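# Open the push-to-open electronics case

## Task

Two white electronics cases stand on the desk, each with a grey push-to-open door, without handle, on the side facing the robot. Open the larger case: push its door in near the free edge so that the spring catch lets go and it pops ajar, then swing it wide open, about square to the front of the case or farther, and leave it there. The smaller case must stay shut.

Things in the scene. Friction and masses are not known exactly. Their poses are not given: they have to be found in the camera images.
- large_unit: larger white case, fixed: 240 wide (own y), 170 deep (x), 200 mm high. Origin: centre of its underside, on the desk; front faces own -x. Grey door without handle, 236 wide, 12 thick, 4 to 196 mm high: shut, outer face x=-105, inner x=-93 (8 mm gap to case front x=-85). Upright hinge at x=-93, y=+118; free edge y=-118. Inside, catch parts only below 120 mm height.
- large_door (a joint): its door, rad: 0 latched, 1.57 square to front, stop 1.65; opens to own -x, clockwise from above. Pushed in 6 to 7 mm to its stop near the free edge, 3 to 8 N, the catch lets go; as the hand backs off 110 mm or more, a spring opens it to 0.35-0.6 in about 1 s: gap at the free edge over 75 mm, open from above, for a finger behind the door. Then light friction; stays where left.
- small_unit: smaller white case, fixed: 150 wide (own y), 170 deep (x), 160 mm high, beside the larger one. Origin: centre of its underside, on the desk; front faces own -x. Same kind of push-to-open door (outer face x=-105 mm, hinge at +y); to be left shut.
- small_door (a joint): hinge of the smaller case's door, rad: 0 shut and latched, grows as it opens; to stay shut.

How it is judged:
By the outcome, as a careful person would: the job done as asked, in the order asked, and still so for the second after the job is handed in, with the robot touching nothing.
It also fails if it takes over 43 s, if anything falls off the work surface, if the arm or the gripper's body presses on something with over 40 N, if the wrist force passes 120 N, or if a joint passes its speed limit or range.

## Robot

A 6-joint arm with a two-finger parallel gripper is mounted at the origin on the work surface. World frame = base frame: x ahead of the robot, y to its left, z up, the work surface at z = 0. Lengths are in m, angles in degrees, forces in N, time in s.
With the tool pointing down it reaches from about 0.375 to 0.9 m from the base axis. Payload 3.1 kg.
Tool frame: the origin (TCP) lies at the very end of the fingers, on their centre line; the grasp point (between the pads) lies 19 mm behind it (grasp_offset is the distance from the TCP to the grasp point, in m); z points along the fingers, y is the direction in which the jaws open and shut (so a half turn about z gives the same grasp; the last joint's range is limited). The gripper opens to 87 mm and grips with 3 to 60 N. Pads are 19 mm wide; open, the fingers measure 117 mm over their backs; the gripper's body (75 mm by 190 mm) begins 51 mm behind the grasp point.
Start: joints at [61.507, 30.224, 82.088, -0, 67.689, -10.227], TCP at [0.196, 0.593, 0.223] pointing down, gripper open.
Joint ranges: [-176.69, 176.69], [-43.24, 126.21], [12.49, 139.97], [-82, 262], [0, 151.66], [-163.58, 163.58]. Speed limits (degrees/s): [159.86, 159.86, 180, 180, 180, 180].

## Interface

Orientations are given as a 3x3 rotation matrix whose columns are the frame's x, y, z axes.
In Python, from rig import * gives the robot as it stands. The module is installed in compiled form; this text tells all that it offers.
- The arm moves only by the tool play_rows, never from a script. Its argument "plan" is a list that holds one entry, the list of rows, each a list of 7 numbers: the shift along the world's x, y, z each as a share of 5 cm, from -1 to 1, then the turn, a rotation vector about the world's x, y, z each as a share of pi rad, from -1 to 1, then the gripper's target within -1 to 1 (fully open at 1, half-way at 0, shut at -1). A call has 1 to 12 rows; each row shifts and turns the commanded pose from where the row before left it; what a row does not reach is not made up. A row lasts 1/10 s, in which the tool goes at most 50 mm and 8.59 degrees, less where a joint would pass 70% of its speed; a pose out of reach is approached as far as the arm can. A call with a number of a shift or a turn outside -1 to 1 is refused whole. A call with a gripper value outside its range is refused whole. The fingers move at their own pace and stop on an object; the grip force is fixed at half the most. Time passes only in rows, so rows that do not move let the fingers close. It gives the time, the measured TCP pose, the force and the opening at its end, in the units of the state.
- read_state(): the state, without advancing time (a new reading comes with each control period).
- capture(name): name is "scene" or "top"; returns the picture (420x560x3 uint8, red, green, blue); there is no depth.
- camera_params(name): a dict with "intrinsics" (3x3 intrinsics, pixels), "k1" (the pictures are not rectified: a ray, as slopes to the right and down, at radius r is drawn at 1 + k1 r^2 times it, then the intrinsics apply), "R" (3x3) and "t" (3): a world point X has camera coordinates R X + t. Camera axes: x right, y down, z forward; pixel columns grow to the right and rows downward; lengths in m; the calibration is good to about 2 mm. A picture is of the moment at which its call begins. camera_params takes no time and is no camera call.
- hand_in(): hands the job in, once; it reports no verdict.
The state is a dict: "time_s": time; "joint_positions": joint angles; "qvel": joint speeds; "tau": joint torques, N m; "position": TCP position; "tcp_rot": TCP orientation; "force": force on the tool from outside, world axes, zero at the start; "moment": the same for the moment, N m; "opening": opening from 0.0 (shut) to 1.0 (fully open).
Only numpy, scipy, OpenCV 4.12 (cv2) and the standard library are available. Lean on these libraries where they do the work, as an engineer would, in place of code of your own. Each camera call takes 0.05 s, during which the arm holds its last target. There are 200 camera calls.

## Working session

There is one attempt and no reset: what is moved stays moved. The work goes in short steps, Python scripts to look and compute and a tool call to move; the robot and the scene stay as the last step left them, time stands still between calls to the robot, and variables do not carry over. Pictures are saved under pics/ and viewed, about 8 in all and at most 12, crops included, and the job is handed in when it is done.

Besides the shell and the picture viewer there is one more tool, called after "Emit:" by a JSON object that holds its "op" and its "data". play_rows: Moves the arm, as the interface text tells. Its arguments: {"type":"object","properties":{"plan":{"type":"array"}},"required":["plan"]}

```bash
mkdir -p pics; python3 - <<'E'
from rig import *
import cv2,numpy as np
np.set_printoptions(precision=4,suppress=True)
for n in("scene","top"):
    cv2.imwrite(f"pics/{n}0.png",cv2.resize(capture(n)[:,:,::-1],(800,600),interpolation=cv2.INTER_CUBIC))
    p=camera_params(n); print(n,{k:np.array(v).tolist() for k,v in p.items()}); print(-np.array(p["R"]).T@np.array(p["t"]))
s=read_state();print(s["time_s"],s["tcp_rot"],s["force"])
E
```

```text
scene {'intrinsics': [[417.079753080514, 0.0, 276.0176156632016], [0.0, 417.079753080514, 207.6006799851249], [0.0, 0.0, 1.0]], 'k1': -0.07267339333038218, 'R': [[0.7451967564775591, -0.6668308163339279, 0.004296105533220038], [-0.6284805203413867, -0.7044640468550921, -0.32976149296115015], [0.22292157743642735, 0.24303717632488686, -0.9440545012006885]], 't': [-0.44723266076601786, 0.48195579223073254, 0.6421100319537876]}
[ 0.493  -0.1148  0.767 ]
top {'intrinsics': [[415.52159557436806, 0.0, 290.30991607977455], [0.0, 415.52159557436806, 210.18092217935148], [0.0, 0.0, 1.0]], 'k1': -0.06187945096661455, 'R': [[-0.003335071153082358, -0.9999905987936146, -0.002771213595391855], [-0.982375772572577, 0.003794208059226267, -0.18687815668941998], [0.18688691437025753, 0.00209912114722063, -0.9823791910090387]], 't': [0.05590997149336432, 0.6461928512838991, 0.7105661457105066]}
[0.5022 0.052  0.819 ]
0.1 [[-0.9496  0.3134 -0.001 ]
 [ 0.3134  0.9496 -0.0017]
 [ 0.0004 -0.0019 -1.    ]] [ 0.022  -0.0137 -0.6035]
```

View pics/scene0.png

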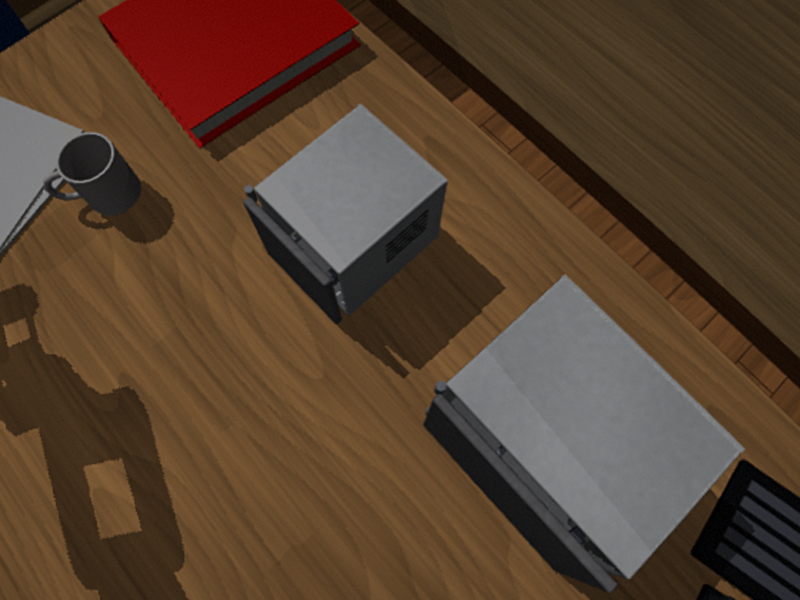

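View pics/top0.png

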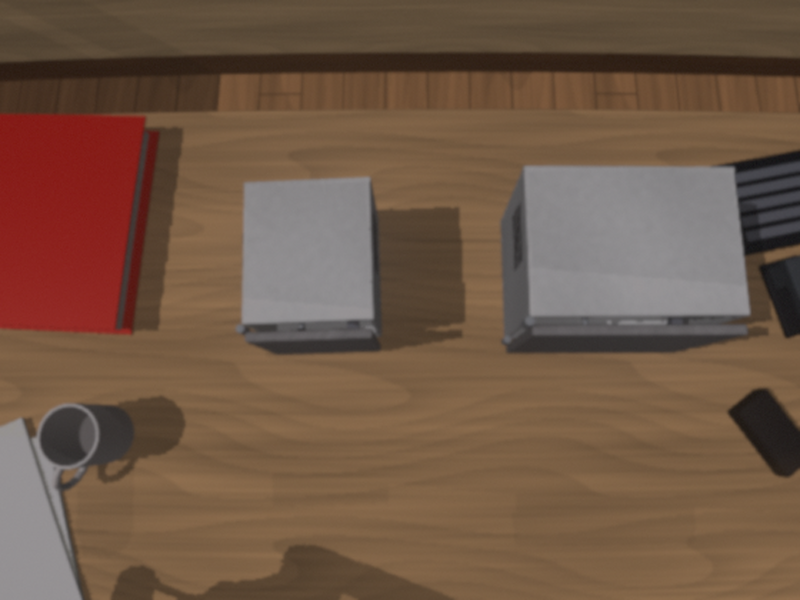

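The top view shows the large case's top corners at (524,167), (735,167), (749,317) and (529,318), with its hinge on the left at (508,342). The small case's are at (244,183), (371,178), (375,320) and (243,325). In the scene view the large corners are (564,276), (742,448), (628,578) and (447,388). I'll fit poses to these.

```bash
cat > h.py <<'E'
from rig import *
import cv2,numpy as np
from scipy.optimize import least_squares
np.set_printoptions(precision=4,suppress=True)
S=800/560
def proj(n,X):
    p=camera_params(n);K=np.array(p["intrinsics"])
    c=np.atleast_2d(X)@np.array(p["R"]).T+np.array(p["t"]);s=c[:,:2]/c[:,2:]
    s=s*(1+p["k1"]*(s**2).sum(1,keepdims=True))
    return ((s*[K[0,0],K[1,1]]+K[:2,2])+.5)*S
def corners(q,w,h):
    x,y,a=q;c,s=np.cos(a),np.sin(a)
    L=np.array([[.085,w/2],[.085,-w/2],[-.085,-w/2],[-.085,w/2]])
    return np.c_[L@np.array([[c,s],[-s,c]])+[x,y],np.full(4,h)]
def fit(obs,w,h):
    f=lambda q:np.concatenate([(proj(n,corners(q,w,h))-np.array(o)).ravel() for n,o in obs.items()])
    r=least_squares(f,[.7,0,0]);return r.x,f(r.x)
E
python3 - <<'E'
from h import *
for o,w,h in(({"top":[(524,167),(735,167),(749,317),(529,318)],"scene":[(564,276),(742,448),(628,578),(447,388)]},.24,.2),
 ({"top":[(244,183),(371,178),(375,320),(243,325)],"scene":[(361,106),(446,182),(341,275),(255,192)]},.15,.16)):
    q,r=fit(o,w,h);print(q,np.degrees(q[2]),r.round(1))
    c,s=np.cos(q[2]),np.sin(q[2])
    for n,l in(("hinge",(-.093,w/2-.002)),("free",(-.105,-w/2+.002)),("push",(-.105,-w/2+.022))):
        print(n,np.array(l)@np.array([[c,s],[-s,c]])+q[:2])
E
```

```text
[ 0.6876 -0.1865  0.0037] 0.21088892528815084 [-1.8 -0.6 -2.7  0.   0.9 -1.9  0.1 -1.  -0.6 -0.7  2.5  2.   1.   4.5
 -3.1 -2.6]
hinge [ 0.5942 -0.0689]
free [ 0.5831 -0.3049]
push [ 0.583  -0.2849]
[0.6888 0.1771 0.0423] 2.42550851236562 [ 0.3  0.  -0.3 -1.1  0.3 -1.  -0.4 -0.  -0.9 -0.5  2.3  0.3 -0.8  2.3
 -2.1 -1.3]
hinge [0.5928 0.2461]
free [0.587  0.0997]
push [0.5862 0.1197]
```

Emit:
{"op": "play_rows", "data": {"plan": [[[0.433,-0.75,0,0,0,0.034,-1],[0.433,-0.75,0,0,0,0.034,-1],[0.433,-0.75,0,0,0,0.033,-1],[0.433,-0.75,0,0,0,0,-1],[0.433,-0.75,0,0,0,0,-1],[0.433,-0.75,0,0,0,0,-1],[0.433,-0.75,0,0,0,0,-1],[0.433,-0.75,0,0,0,0,-1],[0.433,-0.75,0,0,0,0,-1],[0.433,-0.75,0,0,0,0,-1],[0.433,-0.75,0,0,0,0,-1],[0.433,-0.75,0,0,0,0,-1]]]}}

```text
time_s: 1.3
position: [0.456, 0.1418, 0.2224]
tcp_rot: [[-1.0, 0.002, -0.001], [0.002, 1.0, 0.0], [0.001, 0.0, -1.0]]
force: [0.6, 0.4, 0.1]
opening: 0.03
```

Emit:
{"op": "play_rows", "data": {"plan": [[[0.08,-0.778,-0.133,0,0,0,-1],[0.08,-0.778,-0.133,0,0,0,-1],[0.08,-0.778,-0.133,0,0,0,-1],[0.08,-0.778,-0.133,0,0,0,-1],[0.08,-0.778,-0.133,0,0,0,-1],[0.08,-0.778,-0.133,0,0,0,-1],[0.08,-0.778,-0.133,0,0,0,-1],[0.08,-0.778,-0.133,0,0,0,-1],[0.08,-0.778,-0.133,0,0,0,-1],[0.08,-0.778,-0.133,0,0,0,-1],[0.08,-0.778,-0.133,0,0,0,-1],[0,0,0,0,0,0,-1]]]}}

```text
time_s: 2.5
position: [0.5004, -0.2899, 0.1484]
tcp_rot: [[-1.0, 0.006, 0.002], [0.006, 1.0, -0.003], [-0.002, -0.003, -1.0]]
force: [-0.2, 1.2, 0.6]
opening: 0.0
```

Emit:
{"op": "play_rows", "data": {"plan": [[[0.24,0,0,0,0,0,-1],[0.24,0,0,0,0,0,-1],[0.24,0,0,0,0,0,-1],[0.24,0,0,0,0,0,-1],[0.24,0,0,0,0,0,-1],[0.04,0,0,0,0,0,-1],[0.04,0,0,0,0,0,-1],[0.04,0,0,0,0,0,-1],[0.04,0,0,0,0,0,-1],[0.04,0,0,0,0,0,-1],[0.04,0,0,0,0,0,-1],[0,0,0,0,0,0,-1]]]}}

```text
time_s: 3.7
position: [0.5718, -0.2846, 0.1495]
tcp_rot: [[-1.0, 0.002, 0.0], [0.002, 1.0, -0.0], [-0.0, -0.0, -1.0]]
force: [-0.5, 1.2, -0.5]
opening: 0.006
```

Emit:
{"op": "play_rows", "data": {"plan": [[[0.04,0,0,0,0,0,-1],[0.04,0,0,0,0,0,-1],[0.04,0,0,0,0,0,-1],[0,0,0,0,0,0,-1]]]}}

```text
time_s: 4.1
position: [0.5767, -0.2846, 0.1493]
tcp_rot: [[-1.0, 0.001, -0.002], [0.001, 1.0, 0.0], [0.002, 0.0, -1.0]]
force: [-4.1, -0.7, 2.0]
opening: 0.012
```

In contact (about 4 N). I'll push on to the stop.

Emit:
{"op": "play_rows", "data": {"plan": [[[0.04,0,0,0,0,0,-1],[0.04,0,0,0,0,0,-1],[0,0,0,0,0,0,-1]]]}}

```text
time_s: 4.4
position: [0.5803, -0.2847, 0.1493]
tcp_rot: [[-1.0, 0.001, -0.003], [0.001, 1.0, -0.0], [0.003, -0.0, -1.0]]
force: [-5.5, -2.2, 2.4]
opening: 0.008
```

Emit:
{"op": "play_rows", "data": {"plan": [[[0.04,0,0,0,0,0,-1],[0,0,0,0,0,0,-1]]]}}

```text
time_s: 4.6
position: [0.5803, -0.2847, 0.1493]
tcp_rot: [[-1.0, 0.001, -0.007], [0.001, 1.0, 0.0], [0.007, 0.0, -1.0]]
force: [-9.9, -3.4, 5.9]
opening: 0.003
```

The stop is reached: the position holds while the force rises. Now I'll back off 150 mm.

Emit:
{"op": "play_rows", "data": {"plan": [[[-0.6,0,0,0,0,0,-1],[-0.6,0,0,0,0,0,-1],[-0.6,0,0,0,0,0,-1],[-0.6,0,0,0,0,0,-1],[-0.6,0,0.4,0,0,0,-1],[0,0,0.6,0,0,0,-1],[0,0,0.6,0,0,0,-1],[0,0,0,0,0,0,-1],[0,0,0,0,0,0,-1],[0,0,0,0,0,0,-1],[0,0,0,0,0,0,-1],[0,0,0,0,0,0,-1]]]}}

```text
time_s: 5.8
position: [0.4334, -0.2839, 0.2283]
tcp_rot: [[-1.0, 0.001, -0.001], [0.001, 1.0, 0.002], [0.001, 0.002, -1.0]]
force: [0.3, -0.4, 0.9]
opening: 0.003
```

```bash
python3 - <<'E'
from h import *
cv2.imwrite("pics/top1.png",cv2.resize(capture("top")[:,:,::-1],(800,600),interpolation=cv2.INTER_CUBIC))
s=read_state();print(s["time_s"],s["position"],s["force"])
# predicted free top edge (inner corner) vs angle in 'top'
for t in(0,.35,.4,.45,.5,.55,.6): print(t,proj("top",[.594-.236*np.sin(t),-.069-.236*np.cos(t),.196]))
E
```

```text
5.85 [ 0.4334 -0.284   0.2284] [0.1403 0.3282 0.0564]
0 [[747.1386 323.9966]]
0.35 [[741.6304 399.8945]]
0.4 [[738.6315 410.4859]]
0.45 [[735.0801 420.9288]]
0.5 [[730.9805 431.1941]]
0.55 [[726.3381 441.2526]]
0.6 [[721.1606 451.0752]]
```

View pics/top1.png

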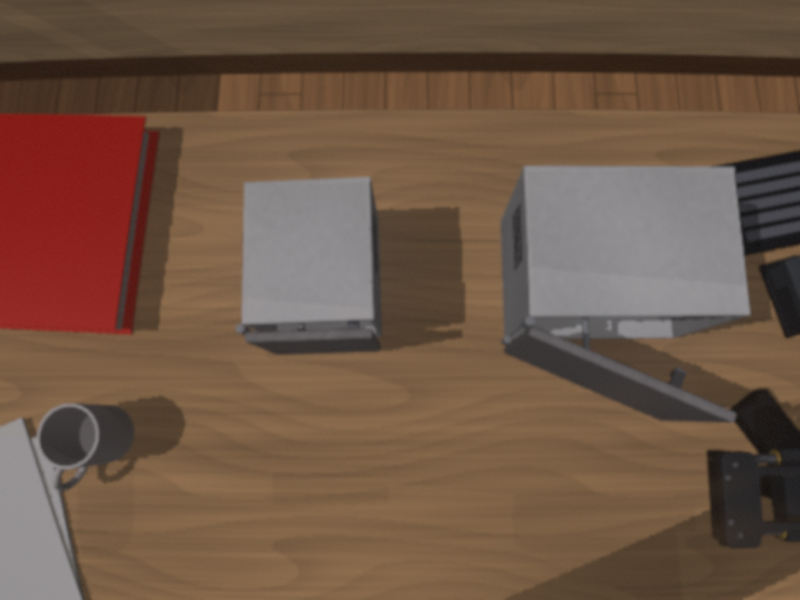

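The door has popped open: its free inner corner is at about (736,413), so about 0.42 rad. The small case is shut. I'll go in behind the door from above, then sweep it round.

Emit:
{"op": "play_rows", "data": {"plan": [[[0.613,0.07,0,0,0,0,-1],[0.613,0.07,0,0,0,0,-1],[0.613,0.07,0,0,0,0,-1],[0.613,0.07,0,0,0,0,-1],[0,0,0,0,0,0,-1],[0,0,-0.4,0,0,0,-1],[0,0,-0.4,0,0,0,-1],[0,0,-0.4,0,0,0,-1],[0,0,-0.36,0,0,0,-1],[0,0,0,0,0,0,-1]]]}}

```text
time_s: 6.85
position: [0.5535, -0.2691, 0.1483]
tcp_rot: [[-1.0, 0.002, -0.006], [0.002, 1.0, 0.004], [0.006, 0.004, -1.0]]
force: [-0.2, 1.0, -0.5]
opening: -0.0
```

Emit:
{"op": "play_rows", "data": {"plan": [[[-0.26,0.215,0,0,0,0,-1],[-0.26,0.215,0,0,0,0,-1],[-0.3,0.175,0,0,0,0,-1],[-0.3,0.175,0,0,0,0,-1],[-0.3,0.175,0,0,0,0,-1],[-0.3,0.175,0,0,0,0,-1],[-0.188,0.238,0,0,0,0,-1],[-0.188,0.238,0,0,0,0,-1],[-0.188,0.238,0,0,0,0,-1],[-0.188,0.238,0,0,0,0,-1],[-0.188,0.238,0,0,0,0,-1],[0,0,0,0,0,0,-1]]]}}

```text
time_s: 8.05
position: [0.4216, -0.1529, 0.152]
tcp_rot: [[-1.0, 0.001, -0.002], [0.001, 1.0, 0.001], [0.002, 0.001, -1.0]]
force: [0.8, -1.3, 1.1]
opening: 0.004
```

Emit:
{"op": "play_rows", "data": {"plan": [[[-0.063,0.25,0,0,0,0,-1],[-0.063,0.25,0,0,0,0,-1],[-0.063,0.25,0,0,0,0,-1],[-0.063,0.25,0,0,0,0,-1],[-0.063,0.2,0,0,0,0,-1],[-0.063,0.15,0,0,0,0,-1],[0,0.1,0,0,0,0,-1],[0,0.06,0,0,0,0,-1],[0,0,0,0,0,0,-1]]]}}

```text
time_s: 8.95
position: [0.4044, -0.0787, 0.1514]
tcp_rot: [[-1.0, 0.001, 0.0], [0.001, 1.0, -0.0], [-0.0, -0.0, -1.0]]
force: [0.2, 0.0, 0.1]
opening: 0.004
```

```bash
python3 - <<'E'
from h import *
cv2.imwrite("pics/top2.png",cv2.resize(capture("top")[:,:,::-1],(800,600),interpolation=cv2.INTER_CUBIC))
s=read_state();print(s["time_s"],s["position"],s["force"])
for t in(1.3,1.4,1.5,1.57,1.6,1.65): print(t,proj("top",[.594-.236*np.sin(t),-.069-.236*np.cos(t),.196]))
print(proj("top",[.594,-.069,.196]))
E
```

```text
9.0 [ 0.4046 -0.0789  0.1514] [ 0.0137 -0.3618  0.3852]
1.3 [[600.7675 548.6302]]
1.4 [[578.2927 554.4019]]
1.5 [[555.2003 557.7454]]
1.57 [[538.8154 558.6105]]
1.6 [[531.7659 558.6061]]
1.65 [[520.0088 558.098 ]]
[[530.6788 325.239 ]]
```

View pics/top2.png

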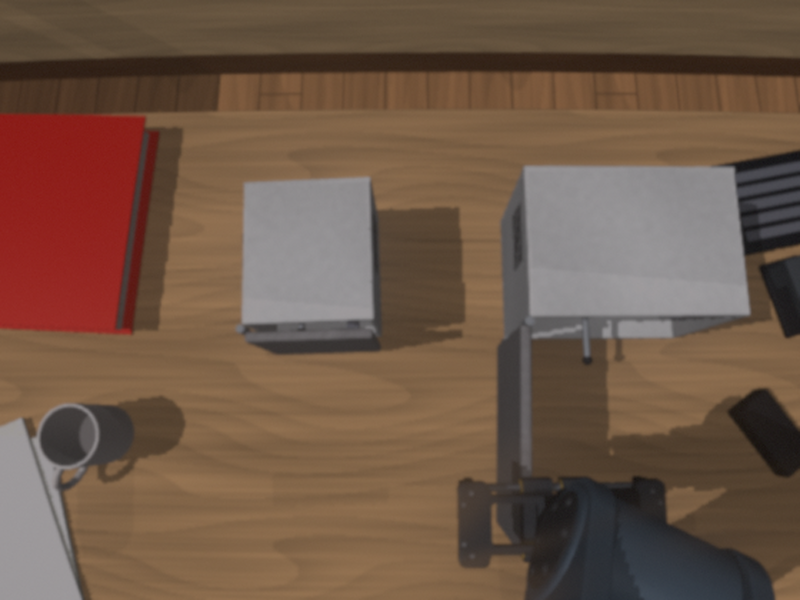

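The door's top inner edge runs straight down the column at x≈531, which matches about 1.6 rad. I'll withdraw away from the door, then up, and check.

Emit:
{"op": "play_rows", "data": {"plan": [[[0.1,-0.3,0,0,0,0,-1],[0.1,-0.5,0,0,0,0,-1],[0,-0.5,0.4,0,0,0,-1],[0,-0.6,0.6,0,0,0,-1],[0,-0.6,0.6,0,0,0,-1],[0,-0.7,0.4,0,0,0,-1],[0,-0.7,0,0,0,0,-1],[0,-0.7,0,0,0,0,-1],[0,-0.4,0,0,0,0,-1],[0,0,0,0,0,0,-1],[0,0,0,0,0,0,-1]]]}}

```text
time_s: 10.1
position: [0.4137, -0.3284, 0.2507]
tcp_rot: [[-1.0, 0.003, -0.001], [0.003, 1.0, 0.002], [0.001, 0.002, -1.0]]
force: [-0.7, 0.9, 0.1]
opening: 0.008
```

```bash
python3 - <<'E'
from h import *
cv2.imwrite("pics/top3.png",cv2.resize(capture("top")[:,:,::-1],(800,600),interpolation=cv2.INTER_CUBIC))
s=read_state();print(s["time_s"],s["position"],s["force"],np.abs(s["qvel"]).max())
E
```

```text
10.15 [ 0.4138 -0.3276  0.2508] [ 0.4667 -0.194   0.6382] 0.9273848144062228
```

View pics/top3.png

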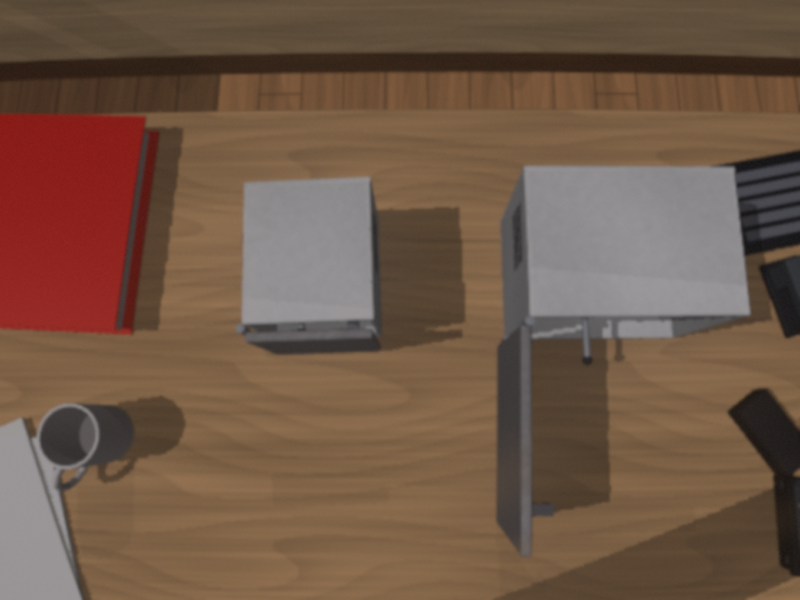

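The door's free edge sits at about (531,555), which is about 1.6 rad. The small case's door is still shut and the arm is clear, so I'll hand in.

```bash
python3 -c "
from rig import *
print(hand_in())"
```

```text
the job is handed in; nothing more can be done
None
```

The larger case is open and I've handed the job in. I pushed its door in near the free edge to the stop (about 10 N at the wrist) and backed off, and it popped open to about 0.42 rad. I then put the closed fingers in behind it from above and swung it to about 1.6 rad, slightly past square.

In the last top picture, at 10.15 s, the door stands at about 1.6 rad, the smaller case's door looks shut and the arm is clear of everything. The wrist force then was under 1 N. The door angles come from comparing pictures with predicted positions, not from a joint reading. No check failed or disagreed.

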